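# Set the portion wheel and start the coffee

## Robot

A 7-joint arm with a two-finger parallel gripper is mounted at the origin on the work surface. World frame = base frame: x ahead of the robot, y to its left, z up, the work surface at z = 0. Lengths are in m, angles in rad, forces in N, time in s.
With the tool pointing down it reaches from about 0.4 to 0.875 m from the base axis. Payload 19.3 kg.
Tool frame: the origin (TCP) lies at the very end of the fingers, on their centre line; the grasp point (between the pads) lies grasp_offset behind it (grasp_offset is the distance from the TCP to the grasp point, in m); z points along the fingers, y is the direction in which the jaws open and shut (so a half turn about z gives the same grasp; the last joint's range is limited). The gripper opens to 85 mm and grips with 20 to 120 N. Pads are 22 mm wide; open, the fingers measure 114 mm over their backs; the gripper's body (76 mm by 85 mm) begins 54 mm behind the grasp point. The pads swing forward as they close: fully open they stand 13 mm farther back than shut.
Start: joints at [-1.315, 0.521, -0.036, 1.599, 0.021, 1.021, -0.113], TCP at [0.2, 0.592, 0.231] pointing down, gripper open.
Joint ranges: [-2.91, 2.91], [-0.3, 2.13], [-1.5, 1.42], [0.17, 2.43], [-1.26, 4.41], [0.16, 1.93], [-2.52, 2.52]. Speed limits (rad/s): [1.89, 1.89, 2.39, 2.39, 3.01, 3.01, 3.01].

## Interface

Orientations are given as a rotation vector (axis times angle).
In Python, from station import * gives the robot as it stands.
- The arm moves only by the tool send_rows, never from a script. Its argument "rows" is a list of rows, each a list of 3 entries, a list of its own where there are three numbers: the shift along the tool's x, y, z in m, then the turn, a rotation vector about the tool's x, y, z in rad, then the closure, from 0 (fully open) to 1 (shut). In form: [[[dx, dy, dz], [wx, wy, wz], jaw], ...]. A call has 1 to 12 rows; each row is the pose to reach, as a shift and turn from the pose measured when the call began, along the tool's axes at that moment; what a row does not reach only later rows make up. A row lasts 1/8 s, in which the tool goes at most 62.5 mm and 10.7 degrees, less where a joint would pass 70% of its speed; a pose out of reach is approached as far as the arm can. A call with a gripper value outside its range is refused whole. The fingers move at their own pace and stop on an object; "grip_force" is the grip in N (left out, the last holds). Time passes only in rows, so rows that repeat a pose let the fingers close. It gives the time, the measured TCP pose, the force and the opening at its end, in the units of the state.
- observe(): the state, without advancing time (a new reading comes with each control period).
- get_image(name): name is "side" or "top"; returns the picture (420x560x3 uint8, red, green, blue); there is no depth.
- camera_params(name): a dict with "vfov" (degrees; the focal length in pixels is half the picture's height over the tangent of half this angle, whatever the lens; pixels are square), "cx", "cy" (the principal point, pixels), "rvec" (rotation vector, rad) and "tvec" (3), from world to camera coordinates, as OpenCV has them. Camera axes: x right, y down, z forward; pixel columns grow to the right and rows downward; lengths in m; the calibration is good to about 2 mm. A picture is of the moment at which its call begins. camera_params takes no time and is no camera call.
- hand_in(): hands the job in, once; it reports no verdict.
The state is a dict: "time": time; "joint_pos": joint angles; "qd": joint speeds; "tau": joint torques, N m; "tool_pos": TCP position; "tool_rot": TCP orientation; "force": force on the tool from outside, world axes, zero at the start; "moment": the same for the moment, N m; "finger_gap": finger opening in m.
Only numpy, scipy, OpenCV 4.12 (cv2) and the standard library are available. Lean on these libraries where they do the work, as an engineer would, in place of code of your own. Each camera call takes 0.05 s, during which the arm holds its last target. There are 200 camera calls.

## Task

The mug is under the spout of the capsule coffee machine: with a fingertip, roll the knurled portion wheel on top of the machine until it clicks in at the orange size mark (the fourth of five), then push the brew lever fully over to the hot side (red dot) to start the coffee. Only ever start a brew with the wheel on the orange mark, and never push the lever over to the cold side (blue dot). Pick nothing up: leave the mug and everything else on the counter where it stands.

Things in the scene. Friction and masses are not known exactly. Their poses are not given: they have to be found in the camera images.
- capsule_machine: Capsule coffee machine, dark with silver trim, 150 x 325 mm, firm on the counter. Origin on the counter below the spout, at the centre of the drip tray; x runs from its front (the user's side) to its back (water tank), y to the user's left, z up. Its flat top (deck) is 255 mm up, 146 mm wide, from x = -75 to 150 mm; wheel and lever stand on the deck at y = 0.
- portion_wheel (a joint): Turn of the knurled wheel, rad, growing as its top rolls towards the machine's back (+x). It clicks into five positions: 0, 0.42, 0.84, 1.26, 1.68 (first to fifth mark; 12.6 mm of rim per click), end stops just beyond. Starts at the first, second or third (rarely poised between two). Each click holds with about 0.04 Nm (1.5 N at the rim); let go between two, it snaps into the nearer one.
- wheel_top (a point): Highest point of the wheel's rim, at mid-width, fixed to the machine at x = -25, y = 0, z = 268 mm. Dark grey, rubber-rimmed (grips well), 60 mm in diameter, 16 mm wide, its axle along the machine's y; its top stands 13 mm proud of the deck. On either side silver shoulders, 22 mm wide, lie 4 mm lower than the rim and carry the size marks.
- orange_mark (a point): The fourth size mark: a thick orange bar on both shoulders, 24 degrees behind the wheel's top. The other marks are black bars, from the shortest (first, at the front) to the longest (fifth, at the back), 24 degrees apart. This point lies on the circle of the rim between the two orange bars, fixed to the machine.
- white_line (a point): The white line across the wheel's rim that points at the size mark set (at the very top of the wheel when the third is set). Turns with the wheel.
- brew_lever (a joint): Lean of the brew lever, rad: about 0 upright (off, the start), +0.5 fully over to the right as seen by the user (machine's -y, red dot: hot), -0.5 fully over to the left (+y, blue dot: cold). Stops at both ends; it stays where it is left, held by friction of about 0.05 Nm.
- lever_tip (a point): Top end of the brew lever, moves with it: an aluminium paddle with a dark red band near its top, 24 mm along the machine's x and 12 mm thick, standing 43 mm above the deck. It leans about an axis along the machine's x that lies 48 mm below this point (5 mm below the deck's surface), at x = 75, y = 0 mm in the machine's frame.
- mug: A white mug, 76 mm across and 88 mm high, standing on the drip tray under the spout. Origin at the centre of its underside.
- sachet_holder: A black holder of sugar sachets, 75 x 150 mm, 81 mm high. Origin at the centre of its underside; stands near the machine, to be left alone.
- paper_cups: A stack of white paper cups, upside down, 74 mm across, 85 mm high. Origin at the centre of its underside; stands near the machine, to be left alone.
- sweetener: A white sweetener bottle, 48 mm across, 105 mm high. Origin at the centre of its underside; stands near the machine, to be left alone.
- small_cup: An off-white ceramic cup without a handle, 64 mm across, 75 mm high. Origin at the centre of its underside; stands near the machine, to be left alone.
- capsule_tray: A white open tray holding six coffee capsules, 170 x 120 mm, about 34 mm high. Origin at the centre of its underside; stands near the machine, to be left alone.
- capsule: A loose red coffee capsule standing on its wide rim, 53 mm across, 30 mm high. Origin at the centre of its underside; stands near the machine, to be left alone.
- teaspoon: A steel teaspoon, 140 mm long, lying flat. Origin at the centre of its underside; stands near the machine, to be left alone.
Not all that is in view belongs to the job. Leave any purple look-alike of the mug alone.

How it is judged:
On the way:
1. the portion wheel is clicked in and still at the orange mark, the lever not yet pushed over (value of joint portion_wheel between 1.16 and 1.36 rad and velocity of joint portion_wheel between -0.1 and 0.1 rad/s and value of joint brew_lever below 0.25 rad), for 0.2 s.
At the end, for the whole second after the job is handed in: The portion wheel rests in its fourth click (1.26 rad, within 0.1), the brew lever is over to the hot side (beyond 0.42 of its 0.5 rad), and the mug and the other things stand within 20 mm of where they were, the mug upright (value of joint portion_wheel between 1.16 and 1.36 rad and velocity of joint portion_wheel between -0.1 and 0.1 rad/s and value of joint brew_lever above 0.42 rad and distance of each of mug, sachet_holder, paper_cups, sweetener, small_cup, capsule_tray, capsule, teaspoon from where it was at the start of the episode below 0.02 m and angle between mug's own z axis and vertical below 0.2 rad); the robot touches nothing.
It fails at once if a brew is started (lever over to the hot side) while the wheel is not at the orange mark (value of joint brew_lever above 0.35 rad and not (value of joint portion_wheel between 1.05 and 1.47 rad)).
It fails at once if the lever is pushed over to the cold side (value of joint brew_lever below -0.3 rad).
It fails at once if the mug is moved, lifted or tipped (distance of mug from where it was at the start of the episode above 0.02 m or angle between mug's own z axis and vertical above 0.3 rad).
It fails at once if a thing on the counter is moved or picked up (distance of any of sachet_holder, paper_cups, sweetener, small_cup, capsule_tray, capsule, teaspoon from where it was at the start of the episode above 0.02 m).
It also fails if it takes over 48 s, if anything falls off the work surface, if the arm or the gripper's body presses on something with over 40 N, if the wrist force passes 120 N, or if a joint passes its speed limit or range.

## Working session

There is one attempt and no reset: what is moved stays moved. The work goes in short steps, Python scripts to look and compute and a tool call to move; the robot and the scene stay as the last step left them, time stands still between calls to the robot, and variables do not carry over. Pictures are saved under pics/ and viewed, about 8 in all and at most 12, crops included, and the job is handed in when it is done.

Besides the shell and the picture viewer there is one more tool, called after "Request:" as name(argument=value, ...) on one line, values as JSON. send_rows: Moves the arm, as the interface text tells. Its arguments: {"type":"object","properties":{"rows":{"type":"array","items":{"type":"array"}},"grip_force":{"type":"number"}},"required":["rows"]}

```bash
mkdir -p pics
cat > h.py <<'E'
import cv2, numpy as np
from station import *
def cam(n):
    p=camera_params(n); f=210/np.tan(np.radians(p["vfov"])/2)
    K=np.array([[f,0,p["cx"]],[0,f,p["cy"]],[0,0,1]]); R=cv2.Rodrigues(np.array(p["rvec"],float))[0]; return K,R,np.array(p["tvec"],float)
def proj(n,X):
    K,R,t=cam(n); x=(K@(R@np.atleast_2d(X).T+t[:,None])).T; return x[:,:2]/x[:,2:]
def ray(n,uv):
    K,R,t=cam(n); d=R.T@np.linalg.solve(K,[*uv,1]); return -R.T@t,d/np.linalg.norm(d)
def onz(n,uv,z):
    c,d=ray(n,uv); return c+d*(z-c[2])/d[2]
def snap(n,f,crop=None,s=1):
    im=get_image(n); o=im if crop is None else im[crop[1]:crop[3],crop[0]:crop[2]]
    cv2.imwrite(f,cv2.resize(o[:,:,::-1],None,fx=s,fy=s,interpolation=cv2.INTER_CUBIC)); return im
E
python3 - <<'E'
from h import *
a=snap("top","pics/top0.png"); b=snap("side","pics/side0.png")
np.save("top0.npy",a);np.save("side0.npy",b)
for n in("top","side"): 
    p=camera_params(n); print(p, ray(n,(280,210)))
print(observe())
E
```

```text
{'vfov': 55.197454830034424, 'cx': 279.13251414772367, 'cy': 215.92640989683528, 'rvec': array([ 2.10425923, -2.14183404,  0.22581387]), 'tvec': array([0.05361777, 0.53690662, 1.19829805])} (array([0.2912633 , 0.06320453, 1.27993464]), array([ 0.21137484, -0.01765542, -0.9772456 ]))
{'vfov': 42.38387240469936, 'cx': 282.29233788664914, 'cy': 201.21485645611733, 'rvec': array([ 0.11628934, -2.92217522,  1.08472749]), 'tvec': array([0.53272212, 0.12721863, 1.33152891])} (array([0.4765191 , 0.81165721, 1.08953604]), array([ 0.05013132, -0.63800611, -0.76839772]))
{'time': 0.1, 'joint_pos': array([-1.31516389,  0.5219405 , -0.03635408,  1.5999096 ,  0.0212197 ,
        1.02113318, -0.11282226]), 'qd': array([ 0.000733  , -0.00156657,  0.00036317, -0.00220288,  0.0008533 ,
       -0.0004814 ,  0.00057468]), 'tau': array([ 3.25301706e-03, -9.28472614e+01,  1.98404945e+00, -3.70542812e+01,
        1.82515261e-02,  5.22882197e-03,  3.71195222e-05]), 'tool_pos': array([0.19998967, 0.59183202, 0.23080649]), 'tool_rot': array([-5.09541635e-01, -3.09990434e+00,  1.57226132e-03]), 'force': array([ 0.34440911, -0.07785338,  0.09715884]), 'moment': array([ 0.01549898,  0.01316105, -0.02431492]), 'finger_gap': 0.0853647411128676}
```

View pics/top0.png

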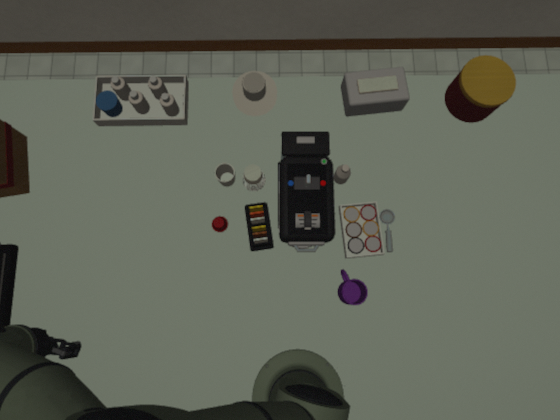

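View pics/side0.png

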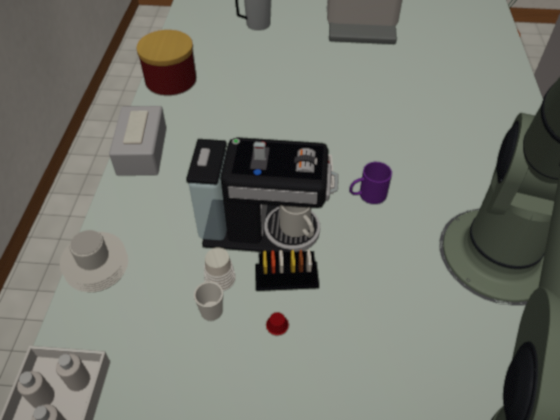

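The top view shows the machine around (306,200), front towards the robot, with the wheel at (307,220), the lever at (307,183), the blue dot at (291,183) and the red dot at (323,183). The side view shows the wheel at (306,158), the lever at (260,155) and the mug at (294,220). The purple mug at (351,291) in the top view is the decoy. Next I'll take close crops.

Run:
```python
from h import *
a=np.load("top0.npy");b=np.load("side0.npy")
A=cv2.resize(a[120:260,240:350],None,fx=4,fy=4,interpolation=cv2.INTER_CUBIC)
B=cv2.resize(b[125:195,215:345],None,fx=3,fy=560/70,interpolation=cv2.INTER_CUBIC) if 0 else cv2.resize(b[130,215:216],None) if 0 else cv2.resize(b[130:200,225:325],None,fx=3.5,fy=3.5,interpolation=cv2.INTER_CUBIC)
C=np.zeros((560,A.shape[1]+B.shape[1],3),np.uint8);C[:,:A.shape[1]]=A;C[:B.shape[0],A.shape[1]:]=B
C=np.clip(C.astype(float)*1.8,0,255).astype(np.uint8)
cv2.imwrite("pics/crop0.png",C[:,:,::-1])
# dots
for n,im in(("top",a),("side",b)):
    h=cv2.cvtColor(im,cv2.COLOR_RGB2HSV)
    box=(slice(150,250),slice(270,345)) if n=="top" else (slice(130,200),slice(225,330))
    for nm,m in dict(red=((h[...,0]<5)|(h[...,0]>174))&(h[...,1]>120)&(h[...,2]>50),blue=(abs(h[...,0].astype(int)-115)<12)&(h[...,1]>120)&(h[...,2]>50),orange=(abs(h[...,0].astype(int)-11)<6)&(h[...,1]>110)&(h[...,2]>80),green=(abs(h[...,0].astype(int)-60)<20)&(h[...,1]>60)&(h[...,2]>80)).items():
        k=np.zeros(m.shape,np.uint8);k[box]=m[box]
        _,_,st,c=cv2.connectedComponentsWithStats(k)
        for s,q in zip(st[1:],c[1:]):
            if s[4]>2: print(n,nm,s[4],q.round(1),onz(n,q,.255).round(4))
```

```text
top red 32 [322.5 182.5] [ 0.5857 -0.0694  0.255 ]
top blue 31 [290.3 182.7] [0.5864 0.016  0.255 ]
top orange 12 [300.5 215.5] [ 0.4974 -0.0084  0.255 ]
top orange 12 [314.  215.4] [ 0.4971 -0.0436  0.255 ]
top green 15 [323.5 160.9] [ 0.6457 -0.0746  0.255 ]
side blue 51 [256.9 171.7] [0.5887 0.0169 0.255 ]
side orange 8 [300.6 152.4] [ 0.4989 -0.0497  0.255 ]
side orange 12 [299.5 163.5] [ 0.4994 -0.0152  0.255 ]
side green 13 [235.4 140.4] [ 0.6474 -0.0761  0.255 ]
```

View pics/crop0.png

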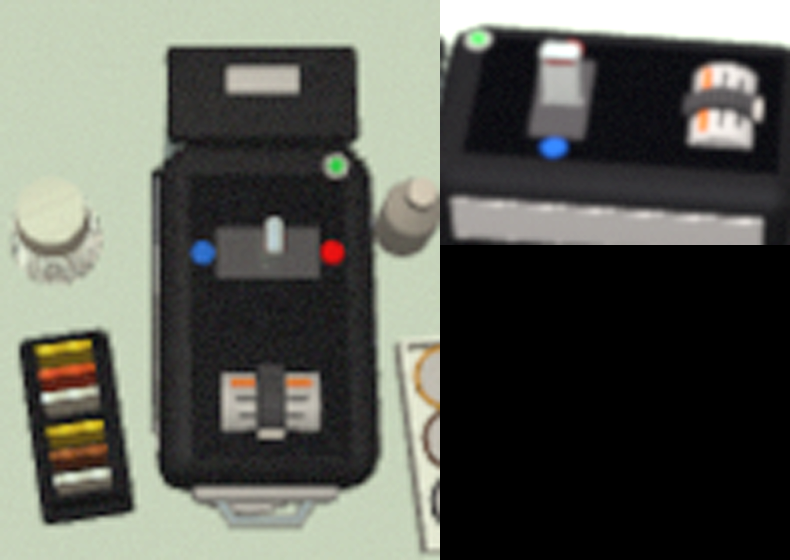

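The crops show orange bars on both shoulders at top-image px (300,215) and (314,215). The white line sits at the wheel's front, about (308,228), and the lever is upright. Things that could be confused:
- **Mugs:** the real one is at side px (294,220); the purple one at top px (351,291) is the decoy.
- **Orange:** the bars versus the orange and yellow sachets at top px (259,215).
- **Red:** the hot dot at top px (322,182) versus the loose red capsule at top px (220,224).

Next I'll fit the frame and work out the first move.

```bash
cat >> h.py <<'E'
from scipy.spatial.transform import Rotation as Ro
def goto(p,yaw0=True):
    o=observe(); R=Ro.from_rotvec(o["tool_rot"]); T=Ro.from_rotvec([0,-np.pi,0])
    print("t",round(o["time"],2),"pos",o["tool_pos"].round(4),"F",o["force"].round(2),"gap",round(o["finger_gap"],4))
    print("shift",R.inv().apply(np.array(p)-o["tool_pos"]).round(4),"turn",(R.inv()*T).as_rotvec().round(4))
def tri(u,v):
    (a,d),(b,e)=ray("top",u),ray("side",v); s=np.linalg.lstsq(np.c_[d,-e],b-a,rcond=None)[0]
    return (a+s[0]*d+b+s[1]*e)/2, np.linalg.norm(a+s[0]*d-b-s[1]*e)
E
python3 - <<'E'
from h import *
for u,v in (((300.5,215.5),(299.5,163.5)),((314,215.4),(300.6,152.4)),((290.3,182.7),(256.9,171.7)),((323.5,160.9),(235.4,140.4))): print(tri(u,v))
O=np.array([.5115,-.0265,0])
for i,a in enumerate((np.arange(5)-2)*.42):
    print(i+1,proj("top",O+[-.025+.03*np.sin(a),0,.238+.03*np.cos(a)]).round(1),proj("side",O+[-.025+.03*np.sin(a),0,.238+.03*np.cos(a)]).round(1))
print("lever tip",proj("top",O+[.075,0,.298]),proj("side",O+[.075,0,.298]))
goto([.47,-.026,.36])
E
```

```text
(array([ 0.49774453, -0.00829722,  0.26131658]), np.float64(0.0031674041057704115))
(array([ 0.49744434, -0.04335163,  0.26055845]), np.float64(0.0028886638115327022))
(array([0.58787219, 0.01575359, 0.25343378]), np.float64(0.0019051964666081454))
(array([ 0.64621037, -0.07451273,  0.2560656 ]), np.float64(0.0017638781043458186))
1 [[307.9 227.8]] [[316.1 159.8]]
2 [[308.1 223.4]] [[311.6 157.1]]
3 [[308.  218.6]] [[306.  155.9]]
4 [[307.7 214.1]] [[300.3 156.4]]
5 [[307.4 210.9]] [[295.5 158.6]]
lever tip [[307.64782282 177.72590675]] [[259.47026562 143.02667856]]
t 0.1 pos [0.2    0.5918 0.2308] F [ 0.34 -0.08  0.1 ] gap 0.0854
shift [-0.4536 -0.499  -0.1287] turn [-1.000e-03 -1.000e-04 -3.258e-01]
```

Triangulated heights (0.261 for the bars, 0.254 for the dot) match the given geometry. The wheel top is at about (0.487,-0.026,0.268), yaw is about 0, and the white line is at the first mark. I'll move there with the jaws shut.

Request:
send_rows(rows=[[[0,0,-0.06],[0,0,0],1],[[0,0,-0.13],[0,0,-0.1],1],[[-0.05,-0.05,-0.13],[0,0,-0.2],1],[[-0.09,-0.1,-0.13],[0,0,-0.326],1],[[-0.136,-0.15,-0.13],[0,0,-0.326],1],[[-0.18,-0.2,-0.13],[0,0,-0.326],1],[[-0.225,-0.25,-0.13],[0,0,-0.326],1],[[-0.27,-0.3,-0.13],[0,0,-0.326],1],[[-0.317,-0.35,-0.13],[0,0,-0.326],1],[[-0.362,-0.4,-0.13],[0,0,-0.326],1],[[-0.41,-0.45,-0.13],[0,0,-0.326],1],[[-0.4536,-0.499,-0.13],[0,0,-0.326],1]], grip_force=30)

```text
time: 1.6
tool_pos: [0.4504, 0.0178, 0.3614]
tool_rot: [-0.001, 3.141, -0.001]
force: [1.1, 0.6, -0.0]
finger_gap: 0.0004
```

Run:
```python
from h import *
goto([.480,-.026,.29])
```

```text
t 1.6 pos [0.4504 0.0178 0.3614] F [ 1.05  0.57 -0.03] gap 0.0004
shift [-0.0296 -0.0437  0.0714] turn [-0.0007  0.0001  0.0005]
```

Request:
send_rows(rows=[[[-0.03,-0.044,0.03],[0,0,0],1],[[-0.03,-0.044,0.071],[0,0,0],1],[[-0.03,-0.044,0.083],[0,0,0],1],[[-0.03,-0.044,0.085],[0,0,0],1],[[-0.03,-0.044,0.085],[0,0,0],1]])

```text
time: 2.22
tool_pos: [0.4809, -0.0258, 0.2776]
tool_rot: [-0.002, 3.14, -0.001]
force: [0.2, -0.5, -0.4]
finger_gap: -0.0003
```

Run:
```python
from h import *
goto([.480,-.026,.267])
snap("side","pics/s1.png",(225,90,345,190),5)
goto([.480,-.026,.267])
```

```text
t 2.23 pos [ 0.4809 -0.0258  0.2776] F [ 0.21 -0.5  -0.39] gap -0.0003
shift [ 0.0009 -0.0002  0.0106] turn [-0.0003  0.0017  0.0015]
t 2.27 pos [ 0.4809 -0.0258  0.2776] F [ 0.39 -0.65 -0.19] gap 0.0004
shift [ 0.0009 -0.0002  0.0106] turn [-0.0003  0.0019  0.0013]
```

View pics/s1.png

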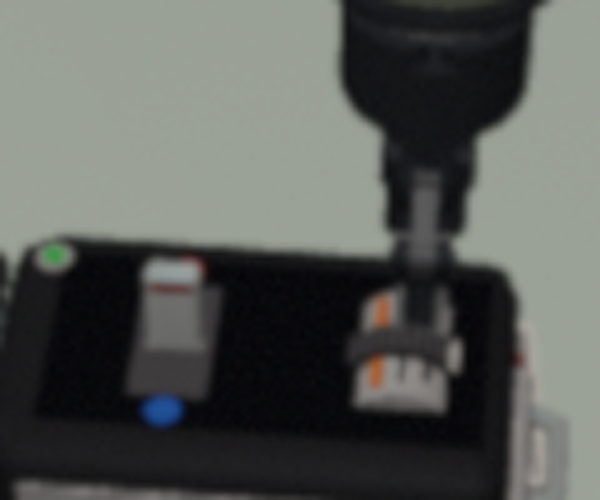

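The closed fingertip (crop px 420,310) hovers just above the wheel, with the white line at the front (455,355). Now I'll descend gently to contact.

Request:
send_rows(rows=[[[0.001,0,0.005],[0,0,0],1],[[0.001,0,0.008],[0,0,0],1],[[0.001,0,0.01],[0,0,0],1],[[0.001,0,0.011],[0,0,0],1],[[0.001,0,0.011],[0,0,0],1]])

```text
time: 2.9
tool_pos: [0.481, -0.0258, 0.2677]
tool_rot: [-0.002, 3.137, 0.0]
force: [-0.4, 0.4, 16.8]
finger_gap: 0.0001
```

Request:
send_rows(rows=[[[-0.003,0,0.0007],[0,0,0],1],[[-0.006,0,0.0007],[0,0,0],1],[[-0.009,0,0.0007],[0,0,0],1],[[-0.012,0,0.0007],[0,0,0],1],[[-0.0135,0,0.0007],[0,0,0],1],[[-0.0135,0,0.0007],[0,0,0],1]])

```text
time: 3.65
tool_pos: [0.4953, -0.0259, 0.2678]
tool_rot: [-0.002, 3.135, 0.0]
force: [-0.3, -1.6, 10.4]
finger_gap: 0.0002
```

Run:
```python
from h import *
goto([.480,-.026,.267])
snap("side","pics/s2.png",(225,90,345,190),5)
```

```text
t 3.65 pos [ 0.4953 -0.0259  0.2678] F [-0.32 -1.58 10.39] gap 0.0002
shift [ 0.0153 -0.0001  0.0007] turn [0.0003 0.0065 0.0012]
```

View pics/s2.png

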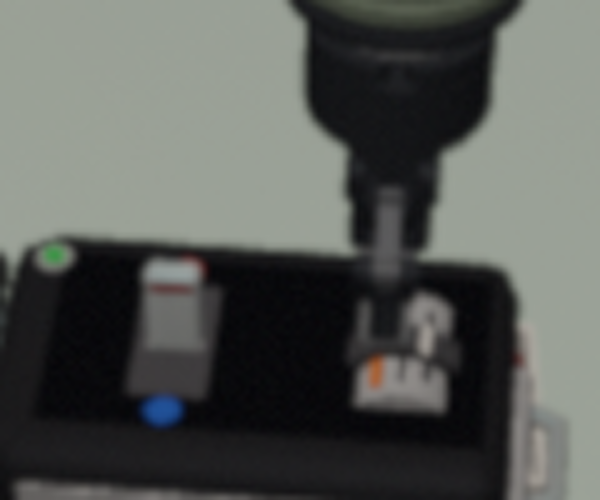

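The white line moved to the second mark (428,335): one click per stroke. I'll repeat the stroke.

Request:
send_rows(rows=[[[0,0,-0.008],[0,0,0],1],[[0.014,0,-0.008],[0,0,0],1],[[0.014,0,-0.002],[0,0,0],1],[[0.014,0,0.001],[0,0,0],1],[[0.014,0,0.001],[0,0,0],1],[[0.011,0,0.001],[0,0,0],1],[[0.008,0,0.001],[0,0,0],1],[[0.005,0,0.001],[0,0,0],1],[[0.002,0,0.001],[0,0,0],1],[[0.0005,0,0.001],[0,0,0],1],[[0.0005,0,0.001],[0,0,0],1],[[0.0005,0,-0.008],[0,0,0],1]])

```text
time: 5.2
tool_pos: [0.4946, -0.0259, 0.2755]
tool_rot: [-0.002, 3.136, 0.0]
force: [-0.7, 0.3, -0.2]
finger_gap: -0.0004
```

Run:
```python
from h import *
goto([.4815,-.026,.267])
im=get_image("side"); im2=get_image("top")
C=np.hstack([cv2.resize(im[130:190,270:340],(560,480),interpolation=cv2.INTER_CUBIC)])
cv2.imwrite("pics/s3.png",C[:,:,::-1])
```

```text
t 5.2 pos [ 0.4946 -0.0259  0.2755] F [-0.72  0.26 -0.17] gap -0.0004
shift [ 0.0131 -0.0001  0.0084] turn [0.0001 0.0057 0.0011]
```

View pics/s3.png

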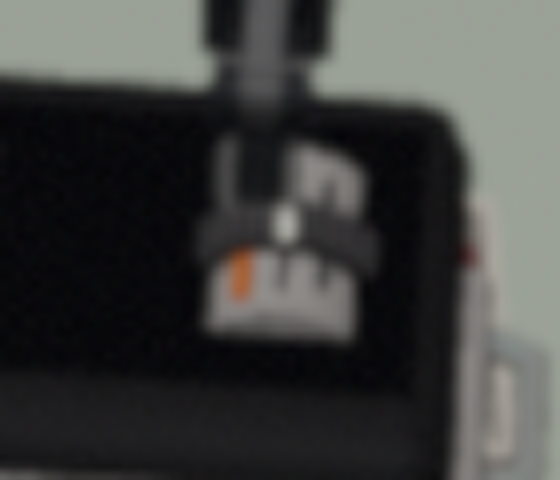

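The white line is at side px (306,158), which is the third mark. One more stroke, then lift clear.

Request:
send_rows(rows=[[[0.0135,0,0],[0,0,0],1],[[0.0135,0,0.006],[0,0,0],1],[[0.0135,0,0.0088],[0,0,0],1],[[0.0135,0,0.0088],[0,0,0],1],[[0.0105,0,0.0088],[0,0,0],1],[[0.0075,0,0.0088],[0,0,0],1],[[0.0045,0,0.0088],[0,0,0],1],[[0.0015,0,0.0088],[0,0,0],1],[[0,0,0.0088],[0,0,0],1],[[0,0,0.0088],[0,0,0],1],[[0,0,-0.005],[0,0,0],1],[[0,0,-0.06],[0,0,0],1]])

```text
time: 6.8
tool_pos: [0.4934, -0.0259, 0.3356]
tool_rot: [-0.002, 3.139, -0.001]
force: [1.0, 0.1, 0.4]
finger_gap: 0.0002
```

Request:
send_rows(rows=[[[0,-0.0,-0.03],[0,0,0],1],[[-0.04,0.03,-0.03],[0,0,0],1],[[-0.09,0.034,-0.03],[0,0,0],1],[[-0.091,0.034,-0.03],[0,0,0],1],[[-0.091,0.034,-0.03],[0,0,0],1]])

```text
time: 7.42
tool_pos: [0.5839, 0.0079, 0.3658]
tool_rot: [-0.001, 3.14, -0.002]
force: [-0.6, 0.6, 0.1]
finger_gap: -0.0002
```

Run:
```python
from h import *
goto([.586,.008,.278])
im=get_image("side"); im2=get_image("top")
C=np.hstack([cv2.resize(im[90:190,225:345],(480,400),interpolation=cv2.INTER_CUBIC),cv2.resize(im2[160:240,270:340],(315,400)[:2],interpolation=cv2.INTER_CUBIC)])
cv2.imwrite("pics/s4.png",np.clip(C[:,:,::-1]*1.5,0,255))
```

```text
t 7.42 pos [0.5839 0.0079 0.3658] F [-0.63  0.59  0.07] gap -0.0002
shift [-0.002   0.0001  0.0878] turn [-0.0011  0.0015  0.0007][ WARN:0@0.489] global loadsave.cpp:1063 imwrite_ Unsupported depth image for selected encoder is fallbacked to CV_8U.
```

View pics/s4.png

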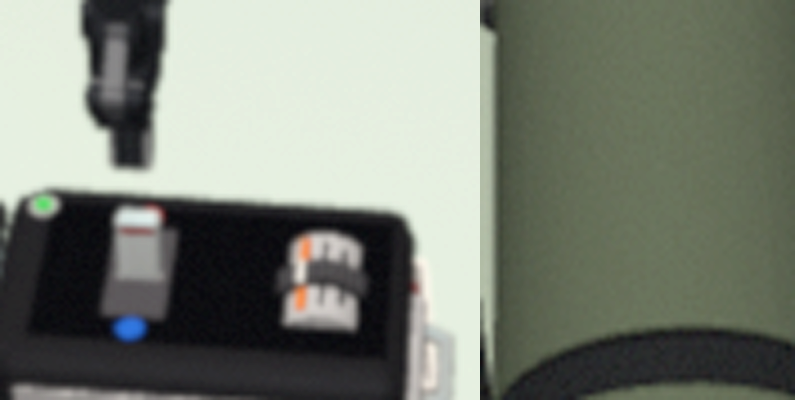

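The white line now sits between the orange bars (side px 300,158; expected 300,156), and the lever is still upright. Next I'll lower the fingertip on the blue side of the lever and push towards -y.

Request:
send_rows(rows=[[[-0.002,0.002,0.05],[0,0,0],1],[[-0.002,0.002,0.08],[0,0,0],1],[[-0.002,0.002,0.088],[0,0,0],1],[[-0.002,0.002,0.088],[0,0,0],1],[[-0.002,-0.004,0.088],[0,0,0],1],[[-0.002,-0.009,0.088],[0,0,0],1],[[-0.002,-0.014,0.088],[0,0,0],1],[[-0.002,-0.019,0.088],[0,0,0],1],[[-0.002,-0.022,0.088],[0,0,0],1],[[-0.002,-0.022,0.088],[0,0,0],1]])

```text
time: 8.78
tool_pos: [0.5859, -0.0144, 0.2783]
tool_rot: [-0.001, 3.139, -0.001]
force: [0.4, -0.3, 0.2]
finger_gap: -0.0005
```

Run:
```python
from h import *
goto([.586,-.022,.278])
snap("side","pics/s5.png",(225,90,345,190),5)
```

```text
t 8.78 pos [ 0.5859 -0.0144  0.2783] F [ 0.38 -0.31  0.19] gap -0.0005
shift [-0.0001 -0.0076  0.0003] turn [-0.0006  0.0025  0.0004]
```

View pics/s5.png

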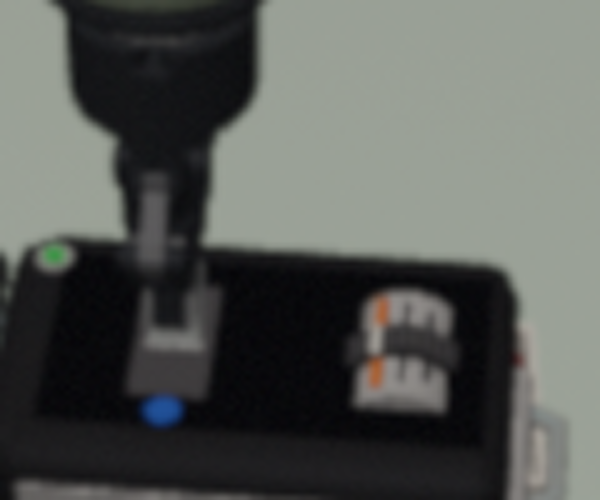

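The wheel is still on orange and the finger (170,300) now hides the lever. The force is still low, so I'll keep pushing until it rises at the stop.

Request:
send_rows(rows=[[[0,-0.004,0],[0,0,0],1],[[0,-0.008,0],[0,0,0],1],[[0,-0.011,0],[0,0,0],1],[[0,-0.011,0],[0,0,0],1]])

```text
time: 9.32
tool_pos: [0.5858, -0.0257, 0.2783]
tool_rot: [-0.0, 3.139, -0.001]
force: [-0.7, -0.2, -0.6]
finger_gap: 0.0001
```

Request:
send_rows(rows=[[[0,-0.002,0],[0,0,0],1],[[0,-0.004,0],[0,0,0],1],[[0,-0.004,0],[0,0,0],1]])

```text
time: 9.7
tool_pos: [0.5859, -0.0273, 0.2782]
tool_rot: [-0.003, 3.139, 0.003]
force: [-0.3, 12.8, -0.3]
finger_gap: 0.0001
```

12.8 N reaction at y = -0.0273, which fits the 0.5 rad stop. I'll retreat to +y and lift.

Request:
send_rows(rows=[[[0,0.015,0],[0,0,0],1],[[0,0.03,0],[0,0,0],1],[[0,0.035,-0.04],[0,0,0],1],[[0,0.06,-0.09],[0,0,0],1],[[0.03,0.12,-0.1],[0,0,0],1],[[0.06,0.18,-0.1],[0,0,0],1],[[0.06,0.24,-0.1],[0,0,0],1],[[0.06,0.3,-0.1],[0,0,0],1],[[0.06,0.3,-0.1],[0,0,0],1],[[0.06,0.3,-0.1],[0,0,0],1]])

```text
time: 10.95
tool_pos: [0.5248, 0.2727, 0.3785]
tool_rot: [-0.004, 3.139, 0.002]
force: [0.6, -0.1, 0.9]
finger_gap: -0.0
```

Run:
```python
from h import *
goto([.586,-.022,.278])
im=get_image("side"); im2=get_image("top")
C=np.hstack([cv2.resize(im[125:205,225:325],(400,320),interpolation=cv2.INTER_CUBIC),cv2.resize(im2[140:260,205:355],(400,320),interpolation=cv2.INTER_CUBIC)])
cv2.imwrite("pics/s6.png",np.clip(C[:,:,::-1]*1.5,0,255).astype(np.uint8))
O=np.array([.512,-.0265,0])
for a in(0,.42,.5):
    X=O+[.075,-.048*np.sin(a),.25+.048*np.cos(a)]; print(a,proj("top",X).round(1),proj("side",X).round(1))
d=np.abs(im2.astype(int)-np.load("top0.npy")).max(2)[140:260,205:400]>60
print(cv2.connectedComponentsWithStats(d.astype(np.uint8))[2][1:])
```

```text
t 10.95 pos [0.5248 0.2727 0.3785] F [ 0.57 -0.08  0.95] gap -0.0
shift [-0.0602 -0.2949  0.1002] turn [0.0013 0.0021 0.0027]
0 [[307.6 177.5]] [[259.2 143. ]]
0.42 [[315.2 177.9]] [[260.2 138.2]]
0.5 [[316.4 178.1]] [[260.4 137.7]]
[[102  34   3   4   9]
 [109  35   4   8  19]
 [  0  68  28  52 544]
 [100  74   6   2  11]
 [100  88   5   1   5]]
```

View pics/s6.png

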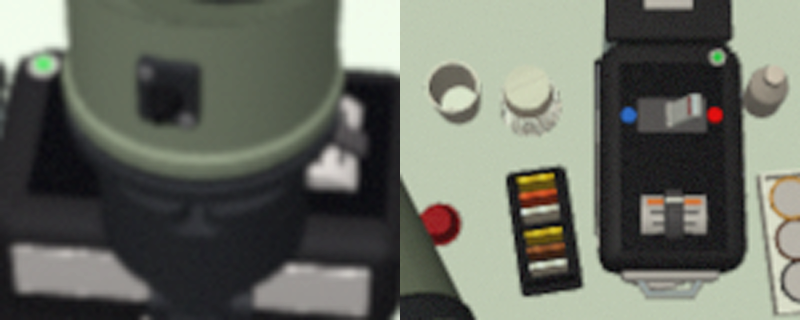

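The top view shows the lever leaning onto the red side (tip about px 316,178) and the white line level with the orange bars. Nearby objects haven't moved. One quick numeric check of the lever tip, without another viewing, and then I'll hand in.

Run:
```python
from h import *
a=np.load("top0.npy");b=get_image("top")
for im in(a,b):
    g=im.astype(int).sum(2)[174:180,298:328]; print(g.sum(0)//18)
print(observe()["force"].round(1))
```

```text
[ 32  33  32  32  33  32  33  35  64  97 104  96  68  30  32  32  32  32
  30  33  32  28  15  13  17  15  15  16  21  24]
[ 38  36  38  38  36  37  41  48  49  47  50  53  56  63  60  56  83 100
  95  78  44  32  18  17  15  18  17  18  22  27]
[ 0.1 -0.3 -0.4]
```

Run:
```python
from h import *
a=np.load("top0.npy");b=get_image("top")
C=np.hstack([cv2.resize(im[165:195,283:331],None,fx=8,fy=12,interpolation=cv2.INTER_NEAREST) for im in(a,b)])
C=np.clip(C*2.0,0,255).astype(np.uint8)
cv2.imwrite("pics/s7.png",C[:,:,::-1])
O=np.array([.5115,-.0261,0])
for t in(0,.35,.42,.5):
  # paddle top corners (left/right, front/back)
  P=[O+[.075+dx,-.048*np.sin(t)+dy*np.cos(t),.25+.048*np.cos(t)+dy*np.sin(t)] for dx in(-.012,.012) for dy in(.006,-.006)]
  print(t,proj("top",P).round(1).tolist())
```

```text
0 [[305.3, 182.3], [310.0, 182.2], [305.0, 173.2], [309.7, 173.2]]
0.35 [[311.9, 182.3], [316.1, 182.7], [311.5, 173.2], [315.8, 173.7]]
0.42 [[313.1, 182.4], [317.2, 182.9], [312.8, 173.3], [316.9, 173.8]]
0.5 [[314.5, 182.5], [318.4, 183.1], [314.2, 173.5], [318.0, 174.1]]
```

View pics/s7.png

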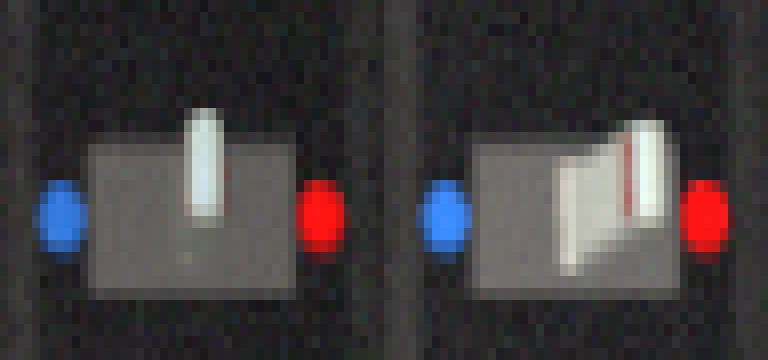

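Against the drawn geometry the lever looks to be at only about 0.42 to 0.45 rad (top face px 313.5–317.2), which is too close to the limit. There is plenty of time, so I'll push again, slightly higher and further.

Request:
send_rows(rows=[[[-0.03,-0.06,0],[0,0,0],1],[[-0.061,-0.12,0],[0,0,0],1],[[-0.061,-0.18,0],[0,0,0],1],[[-0.061,-0.24,0],[0,0,0],1],[[-0.061,-0.268,0.02],[0,0,0],1],[[-0.061,-0.268,0.07],[0,0,0],1],[[-0.061,-0.268,0.1],[0,0,0],1],[[-0.061,-0.28,0.1],[0,0,0],1],[[-0.061,-0.29,0.1],[0,0,0],1],[[-0.061,-0.296,0.1],[0,0,0],1],[[-0.061,-0.298,0.1],[0,0,0],1],[[-0.061,-0.298,0.1],[0,0,0],1]])

```text
time: 12.65
tool_pos: [0.5868, -0.0265, 0.2789]
tool_rot: [-0.001, 3.138, 0.004]
force: [-0.4, 0.8, -0.4]
finger_gap: 0.0002
```

Request:
send_rows(rows=[[[0,-0.002,0],[0,0,0],1],[[0,-0.004,0],[0,0,0],1],[[0,-0.005,0],[0,0,0],1],[[0,-0.005,0],[0,0,0],1]])

```text
time: 13.15
tool_pos: [0.5868, -0.0278, 0.2788]
tool_rot: [-0.006, 3.139, 0.01]
force: [-1.3, 17.8, 1.8]
finger_gap: -0.0002
```

The stop is firm at y = -0.0275. To measure the lean directly, I'll touch the lever at another height (lower) and take the slope of the two contacts.

Request:
send_rows(rows=[[[0,0.02,0],[0,0,0],1],[[0,0.02,0.012],[0,0,0],1],[[0,0.012,0.014],[0,0,0],1],[[0,0.008,0.014],[0,0,0],1],[[0,0.006,0.014],[0,0,0],1],[[0,0.004,0.014],[0,0,0],1],[[0,0.003,0.014],[0,0,0],1],[[0,0.003,0.014],[0,0,0],1]])

```text
time: 14.15
tool_pos: [0.5866, -0.0202, 0.2647]
tool_rot: [-0.01, 3.14, 0.019]
force: [-2.3, 27.5, -0.7]
finger_gap: -0.0
```

Request:
send_rows(rows=[[[0,0.02,0],[0,0,0],1],[[0,0.02,-0.02],[0,0,0],1],[[0,0,-0.022],[0,0,0],1],[[0,-0.004,-0.022],[0,0,0],1],[[0,-0.008,-0.022],[0,0,0],1],[[0,-0.012,-0.022],[0,0,0],1],[[0,-0.014,-0.022],[0,0,0],1],[[0,-0.014,-0.022],[0,0,0],1]])

```text
time: 15.15
tool_pos: [0.5866, -0.0315, 0.286]
tool_rot: [-0.014, 3.141, 0.025]
force: [-1.7, 13.8, 1.0]
finger_gap: 0.0
```

Contacts (y at z): -20.2 mm at 264.7, -27.8 mm at 278.8 and -31.5 mm at 286.0. The slope is 0.53, so the lean is about 0.49 rad and the lever is at its stop. I'll retreat and confirm.

Request:
send_rows(rows=[[[0,0.015,0],[0,0,0],1],[[0,0.03,0],[0,0,0],1],[[0,0.035,-0.04],[0,0,0],1],[[0,0.06,-0.09],[0,0,0],1],[[0.03,0.12,-0.1],[0,0,0],1],[[0.06,0.18,-0.1],[0,0,0],1],[[0.06,0.24,-0.1],[0,0,0],1],[[0.06,0.3,-0.1],[0,0,0],1],[[0.06,0.3,-0.1],[0,0,0],1],[[0.06,0.3,-0.1],[0,0,0],1]])

```text
time: 16.4
tool_pos: [0.5236, 0.2666, 0.3905]
tool_rot: [-0.015, 3.141, 0.024]
force: [0.4, -0.7, 0.8]
finger_gap: 0.0002
```

Run:
```python
from h import *
im=get_image("top"); o=observe(); print(o["time"],o["tool_pos"],o["force"].round(1))
print(im.astype(int).sum(2)[174:180,298:328].sum(0)//18)
C=np.clip(np.hstack([cv2.resize(im[165:235,283:333],(400,560),interpolation=cv2.INTER_CUBIC),cv2.resize(im[150:262,200:400],(400,224)) if 0 else cv2.resize(im[140:280,200:300],(400,560))])*1.8,0,255).astype(np.uint8)
cv2.imwrite("pics/s8.png",C[:,:,::-1])
```

```text
16.45 [0.52387361 0.26564422 0.39073695] [ 0.7 -0.7 -0.4]
[ 38  38  36  37  38  37  40  48  49  47  50  54  58  62  61  57  82 100
  96  77  45  32  17  17  16  17  16  18  21  26]
```

View pics/s8.png

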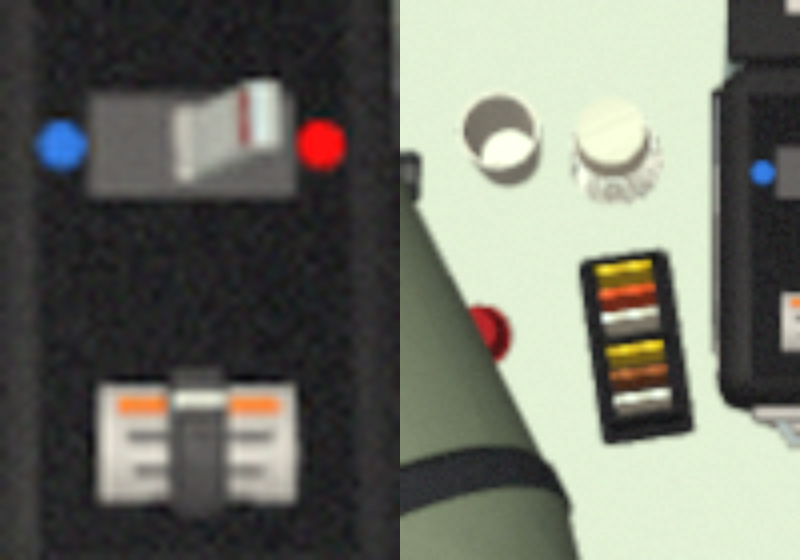

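The white line (crop px 198,400) is level with both orange bars (y about 405). The lever is over to red at its stop, unchanged by the second push, and the nearby objects haven't moved. The arm is clear, so I'm handing in.

```bash
python3 -c "
from station import *
print(hand_in())"
```

```text
the job is handed in; nothing more can be done
None
```

I rolled the wheel from the first mark to the fourth (orange) in three one-click fingertip strokes. I then pushed the brew lever to its stop on the hot side and moved the arm clear. The job was handed in at about 16.5 s; `hand_in()` gives no verdict.

**Final checks**
- **Wheel:** the white line lies between the two orange bars in the last top view.
- **Lever:** it stopped firmly, with 13–27 N on the finger. Touching it at three heights gave a lean of about 0.48–0.49 rad, past the 0.42 needed.
- **Other objects:** the sachet holder and cups look unmoved. I last viewed the mug at the start; the finger only worked on top of the machine, and the arm stayed well above the counter.
- **Robot:** it touches nothing, and the force reading is about zero.

**One disagreement:** a rough pixel reading of the lever tip gave only about 0.42 rad. I pushed again and it moved no further, so I trusted the contact measurements.

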